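# Draw a glass wine thief out of a part-opening cellar drawer

## Robot

A 6-joint arm with a two-finger parallel gripper is mounted at the origin on the work surface. World frame = base frame: x ahead of the robot, y to its left, z up, the work surface at z = 0. Lengths are in m, angles in rad, forces in N, time in s.
With the tool pointing down it reaches from about 0.25 to 0.775 m from the base axis. Payload 4 kg.
Tool frame: the origin (TCP) lies at the centre of the arm's flange, where the gripper is bolted on; the fingertips stand 199 mm ahead of it and the grasp point (between the pads) lies 180 mm ahead of it (robot.tcp_to_tips is the z of the fingertips in the tool frame, in m); z points along the fingers, y is the line along which they close (so a half turn about z gives the same grasp; the last joint's range is limited). The gripper opens to 94 mm and grips with 3 to 60 N. Pads are 16 mm wide; open, the fingers measure 119 mm over their backs; the gripper's body (75 mm by 177 mm) begins 78 mm behind the grasp point.
Start: joints at [1.137, 0.087, 1.371, -0, 1.684, -0.103], TCP at [0.179, 0.52, 0.405] pointing down, gripper open.
Joint ranges: [-3.1, 3.1], [-0.76, 2.03], [0.27, 2.55], [-1.08, 4.22], [0.17, 2.65], [-2.57, 2.57]. Speed limits (rad/s): [2.79, 2.79, 3.14, 3.14, 3.14, 3.14].

## Interface

Orientations are given as [roll, pitch, yaw] about the fixed x, y, z axes, in that order (R = Rz(yaw) Ry(pitch) Rx(roll)).
In Python, from bench import robot gives the robot as it stands.
- The arm moves only by the tool play_rows, never from a script. Its arguments are lists of equal length, an entry for each row: "translation": the shift along the tool's x, y, z scaled (see below), a list of three; "twist": the turn, a rotation vector about the tool's x, y, z scaled (see below), a list of three; "gripper": the opening, from -1 (shut) to 1 (fully open). A call has 1 to 8 rows; each row shifts and turns the commanded pose from where the row before left it, along the tool's axes as they then stand; what a row does not reach is not made up. The controller multiplies each number of a shift by 0.04 m and each number of a turn by 0.1 rad. A row lasts 1/10 s, in which the tool goes at most 50 mm and 8.59 degrees, less where a joint would pass 70% of its speed; a pose out of reach is approached as far as the arm can. A call with a number of a shift or a turn outside -1 to 1 is refused whole. A call with a gripper value outside its range is refused whole. The fingers move at their own pace and stop on an object; the grip force is fixed at half the most. Time passes only in rows, so rows that do not move let the fingers close. It gives the time, the measured TCP pose, the force, the opening and the grip force at its end, in the units of the state.
- robot.get_obs(): the state, without advancing time (a new reading comes with each control period).
- robot.snapshot(name): name is "scene" or "top" or "wrist"; returns the picture (384x512x3 uint8, red, green, blue); there is no depth.
- robot.camera_model(name): a dict with "camera_matrix" (3x3 intrinsics, pixels), "k1" (the pictures are not rectified: a ray, as slopes to the right and down, at radius r is drawn at 1 + k1 r^2 times it, then the intrinsics apply), "rvec" (rotation vector, rad) and "tvec" (3), from world to camera coordinates, as OpenCV has them. Camera axes: x right, y down, z forward; pixel columns grow to the right and rows downward; lengths in m; the calibration is good to about 2 mm. A picture is of the moment at which its call begins: read the wrist's pose just before it. camera_model takes no time and is no camera call; for the wrist camera it gives the pose at the moment of the call.
- robot.close_job(): hands the job in; it is judged then, once.
Trained networks look in the newest picture that a camera, given by its name, has taken for a name from the list of things; names that differ only in an ending like _2 or _b are one class to them, and where a whole thing is asked for, a point or a joint stands for the part that bears it (a point fixed in the world has none). Each returns a list of dicts, best first, with "score" (0 to 1); they miss things now and then, are a little off and sometimes report something else, mostly with a low value. They report only what shows in the picture. A call takes as long as a camera call.
- robot.recognise(name, camera): "centre" ([x, y, z] in m, in world coordinates, good to about 4 mm: the middle of the surface that is visible of it).
- robot.spot_point(name, camera): "centre" ([x, y, z] in m, in world coordinates, good to about 4 mm: a listed point, or the origin of a listed thing).
The state is a dict: "time": time; "joint_positions": joint angles; "qvel": joint speeds; "joint_torque": joint torques, N m; "tool_pos": TCP position; "ee_rot": TCP orientation; "wrist_force": force on the tool from outside, world axes, zero at the start; "wrist_torque": the same for the moment, N m; "width": finger opening in m; "finger_force": force on a finger pad.
Only numpy, scipy, OpenCV 4.12 (cv2) and the standard library are available. Lean on these libraries where they do the work, as an engineer would, in place of code of your own. Each camera call takes 0.05 s, during which the arm holds its last target. There are 200 camera calls.

## Task

The drawer opens only part of the way, and the long glass wine thief (the sampling tube with two finger rings) lies with its tail still under the top of the drawer unit. Take it with a light grip, tip the ringed end up and draw it out at a slant between the top and the drawer front without knocking the glass on the wood, and finish still holding it in the gripper, at rest, all of it well clear above the height of the unit's top. Leave the dipstick in the drawer and do not disturb the bottle and the wine glass.

Things in the scene. Friction and masses are not known exactly. Their poses are not given: they have to be found in the camera images.
- unit: Oak desktop drawer unit, fixed, 344 mm wide, 455 mm deep, one drawer. Origin at table level under the middle of its front face; -x points out of the front (the way the drawer opens), z up. Top board 18 mm thick, 360 mm wide: underside 133 mm, upper face 151 mm above the table, front edge at x = -6 mm. A green book lies on its rear half, up to 163 mm.
- opening_edge (a point): Middle of the unit's front opening at the underside of the top board: x = 0, y = 0, z = 133 mm in the unit frame; axes as the unit.
- drawer (a joint): How far the drawer is out (m), unit's front face to the inner side of the drawer front: 0 shut, 0.265 at its stop. Starts within 15 mm of it; slides stiffly (5 N). Inside 425 mm long; floor 45 mm above the table; two lanes, each 140 mm wide, centred 73 mm either side of the middle, parted by a 6 mm wide, 30 mm high divider; side walls 45 mm high above the floor.
- drawer_front (a point): Middle of the upper edge of the drawer front, inner side, 145 mm above the table (higher than the underside of the unit's top); axes as the unit. Front 18 mm thick, 344 mm wide, a bar pull 35 mm off it at 88 mm height. Two felt-topped battens, 12 mm high, run across the drawer floor 40 to 70 mm and 280 to 295 mm behind this edge and carry what lies in the drawer.
- thief (a point): Centre of the glass wine thief, on its tube's axis, 25 mm above the drawer floor at the start. 380 mm long, some 130 g, balances near here. x axis: from ringed end to tail. It lies along one lane, ringed end to the drawer front. Tube 26 mm thick from x = -145 to 110 mm, then tapering to a 10 mm tail. Glass: cracks if a finger squeezes it with over 70 N or if it meets wood with over 20 N.
- thief_ring_end (a point): Ringed end of the thief, on its axis, 190 mm from the centre. Two finger rings side by side, 129 to 171 mm from the centre, 95 mm wide over both, 9 mm thick, level with the underside of the tube.
- thief_tail_end (a point): Tail end of the thief, on its axis, 190 mm from the centre.
- dipstick (a point): Centre of the wooden dipstick: a flat stick 350 mm long plus a 30 mm brass end, 26 mm wide, 10 mm thick, lying on the battens in the other lane of the drawer.
- bottle_mid (a point): Centre of a wine bottle, 74 mm in diameter, 300 mm tall, standing on the table.
- wineglass_mid (a point): Half-way up a stemmed wine glass, 66 mm in diameter, 159 mm tall, standing on the table.

How it is judged:
By the outcome, as a careful person would: the job done as asked, in the order asked, and still so for the second after the job is handed in, while the arm keeps its last pose, push and grip.
It also fails if it takes over 40 s, if anything falls off the work surface, if the arm or the gripper's body presses on something with over 40 N, if the wrist force passes 120 N, or if a joint passes its speed limit or range.

## Working session

There is one attempt and no reset: what is moved stays moved. The work goes in short steps, Python scripts to look and compute and a tool call to move; the robot and the scene stay as the last step left them, time stands still between calls to the robot, and variables do not carry over. Pictures are saved under pics/ and viewed, at most 10 in all, crops included, and the job is handed in when it is done.

Besides the shell and the picture viewer there is one more tool, called after "Emit:" as a command line: name --argument value ..., lists and objects as JSON in quotes. play_rows: Moves the arm, as the interface text tells. Its arguments: {"type":"object","properties":{"translation":{"type":"array","items":{"type":"array","items":{"type":"number","minimum":-1,"maximum":1}}},"twist":{"type":"array","items":{"type":"array","items":{"type":"number","minimum":-1,"maximum":1}}},"gripper":{"type":"array","items":{"type":"number"}}},"required":["translation","twist","gripper"]}

```bash
mkdir -p pics; cat > h.py <<'E'
import numpy as np, cv2
from bench import robot
def snap(c,f):
    im=robot.snapshot(c); cv2.imwrite('pics/'+f,im[:,:,::-1]); return im
def proj(c,P):
    m=robot.camera_model(c);K=np.array(m['camera_matrix'])
    d=np.array([m['k1'],0,0,0.]);return cv2.projectPoints(np.atleast_2d(np.array(P,float)),np.array(m['rvec'],float),np.array(m['tvec'],float),K,d)[0][:,0]
def ray(c,uv):
    m=robot.camera_model(c);K=np.array(m['camera_matrix'])
    p=cv2.undistortPoints(np.array([[uv]],float),K,np.array([m['k1'],0,0,0.]))[0,0]
    R=cv2.Rodrigues(np.array(m['rvec'],float))[0];t=np.array(m['tvec'],float).ravel()
    return -R.T@t, R.T@np.array([*p,1.])
def at_z(c,uv,z):
    o,d=ray(c,uv);return o+d*(z-o[2])/d[2]
def tri(rs):
    A=0;b=0
    for o,d in rs:
        d=d/np.linalg.norm(d);M=np.eye(3)-np.outer(d,d);A=A+M;b=b+M@o
    return np.linalg.solve(A,b)
E
python3 - <<'E'
from h import *
a=snap('scene','s.png');b=snap('top','t.png')
for n in ['thief','thief_ring_end','opening_edge','drawer_front','dipstick','bottle_mid','wineglass_mid','unit','thief_tail_end']:
    for c in ['scene','top']:
        r=robot.spot_point(n,c)
        print(n,c,[(np.round(x['centre'],3).tolist(),round(x['score'],2)) for x in r[:2]])
o=robot.get_obs();print(o)
for c in ['scene','top','wrist']:
    q,_=ray(c,(256,192));print(c,q)
E
```

```text
thief scene [([0.503, 0.11, 0.071], 0.88)]
thief top [([0.506, 0.113, 0.074], 0.66)]
thief_ring_end scene [([0.488, -0.076, 0.068], 0.96), ([0.652, 0.096, 0.064], 0.66)]
thief_ring_end top [([0.491, -0.076, 0.071], 0.66)]
opening_edge scene [([0.584, 0.151, 0.132], 0.9)]
opening_edge top [([0.582, 0.154, 0.133], 0.64)]
drawer_front scene [([0.552, -0.099, 0.15], 0.73)]
drawer_front top [([0.549, -0.1, 0.146], 0.87)]
dipstick scene [([0.656, 0.094, 0.061], 0.93)]
dipstick top [([0.65, 0.094, 0.064], 0.57)]
bottle_mid scene [([0.602, -0.498, 0.148], 0.63)]
bottle_mid top [([0.601, -0.495, 0.152], 0.7), ([0.55, -0.102, 0.145], 0.67)]
wineglass_mid scene [([0.669, -0.406, 0.082], 0.88)]
wineglass_mid top [([0.667, -0.41, 0.082], 0.55), ([0.504, 0.109, 0.07], 0.43)]
unit scene [([0.58, 0.158, 0.002], 0.56)]
unit top [([0.578, 0.154, -0.001], 0.59)]
thief_tail_end scene []
thief_tail_end top []
{'time': 1.0, 'joint_positions': array([ 1.13692922e+00,  8.72114671e-02,  1.37067566e+00, -1.06405940e-05,
        1.68360509e+00, -1.03134465e-01]), 'qvel': array([ 0.00018345, -0.00059395,  0.00034927,  0.00121777, -0.00017121,
       -0.00012834]), 'joint_torque': array([-1.41056822e-03, -3.40051138e+01, -3.02606320e+01,  7.16474256e-02,
        2.37715559e-02,  8.93389767e-06]), 'tool_pos': array([0.1786315 , 0.52019057, 0.40471197]), 'ee_rot': array([3.14149384e+00, 2.08567714e-05, 2.81085882e+00]), 'wrist_force': array([-0.11856372, -0.5982294 ,  0.18438497]), 'wrist_torque': array([-0.00206139, -0.01574044,  0.00516318]), 'finger_force': 0.0, 'width': 0.09423343574842297}
scene [ 1.42102204 -0.39866235  0.84451802]
top [ 0.41588195 -0.08635593  1.15970055]
wrist [0.11292413 0.54333142 0.38348774]
```

```bash
python3 -c "
import cv2,numpy as np
cv2.imwrite('pics/st.png',np.vstack([cv2.imread('pics/s.png')[:,:],cv2.imread('pics/t.png')])[:, :]) if 0 else cv2.imwrite('pics/st.png',cv2.resize(np.hstack([cv2.imread('pics/s.png'),cv2.imread('pics/t.png')]),(800,300)))"
```

```text
(no output)
```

View pics/t.png

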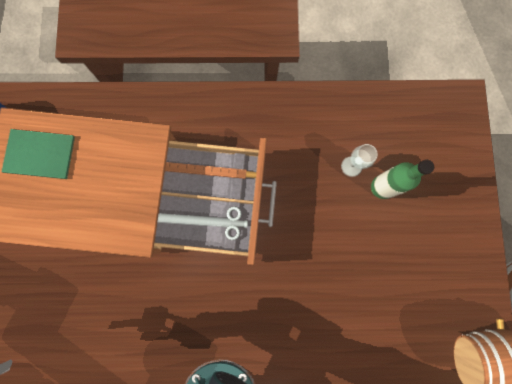

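View pics/s.png

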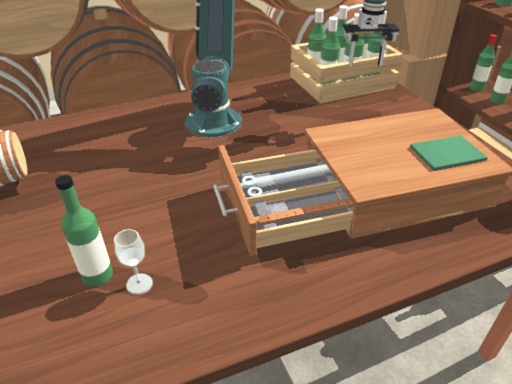

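The top view shows the thief in the near lane (tube from (160,219) to the rings at about (233,213) and (232,233), ring end about (247,224)) and the dipstick in the far lane at about (210,170). The scene view shows the same layout; the bottle at (90,240) and the wine glass at (132,260) stand well clear.

```bash
cat >> h.py <<'E'
from scipy.spatial.transform import Rotation as Ro
def pose():
    o=robot.get_obs();return np.array(o['tool_pos']),Ro.from_euler('xyz',o['ee_rot'])
def screw(p0,R0,p1,R1,n):
    w=(R0.inv()*R1).as_rotvec()/n;S=np.zeros((3,3));A=Ro.identity()
    for k in range(n): S+=A.as_matrix();A=A*Ro.from_rotvec(w)
    v=np.linalg.solve(S,R0.inv().apply(p1-p0));p=p0.copy();R=R0;mid=None
    for k in range(n):
        p=p+R.apply(v);R=R*Ro.from_rotvec(w)
        if k==n//2: mid=p.copy()
    print('n',n,'trans',np.round(v/.04,3).tolist(),'twist',np.round(w/.1,3).tolist(),'mid',mid.round(3))
def tool(u,lean):
    """tool x along horizontal u (to tail) when lean=0; lean>0: body leans outward (-u)"""
    u=np.array([u[0],u[1],0.]);u/=np.linalg.norm(u);z=np.array([0,0,1.])
    tz=np.sin(lean)*u-np.cos(lean)*z; tx=np.cos(lean)*u+np.sin(lean)*z
    return Ro.from_matrix(np.stack([tx,np.cross(tz,tx),tz],1))
E
python3 - <<'E'
from h import *
p,R=pose();o,d=ray('wrist',(256,192));print('cam in tool',R.inv().apply(o-p),R.inv().apply(d),robot.camera_model('wrist')['camera_matrix'])
u=[.08,.997]
t=np.array([.5,.06,.42])
screw(p,R,t,tool(u,0),16); screw(p,R,t,R,14);screw(t,R,t,tool(u,0),14)
# two-view check of ring end / tube, pixels from pictures
print(tri([ray('top',(247,224)),ray('scene',(249,184))]))
print('top tube at board',at_z('top',(160,219),.07),'ringend',at_z('top',(247,224),.07))
P=[[.4895,-.076,.07],[.5045,.1115,.07]];print(proj('top',P),proj('scene',P))
E
```

```text
cam in tool [0.06966146 0.00054699 0.02122282] [-0.25348477  0.01561612  0.96742834] [[267.59788277   0.         251.75307035]
 [  0.         267.59788277 188.57182547]
 [  0.           0.           1.        ]]
n 16 trans [-0.944, -0.011, -0.024] twist [0.0, -0.0, 0.825] mid [0.438 0.313 0.413]
n 14 trans [-0.81, -0.591, -0.027] twist [0.0, 0.0, 0.0] mid [0.362 0.257 0.413]
n 14 trans [0.0, 0.0, 0.0] twist [0.0, -0.0, 0.943] mid [0.5  0.06 0.42]
[ 0.49282276 -0.06637986  0.07428091]
top tube at board [0.50341231 0.16507616 0.07      ] ringend [ 0.48737924 -0.08240592  0.07      ]
[[244.74563693 223.26875315]
 [178.88563113 218.47470546]] [[239.41807939 185.69519257]
 [301.21665439 173.09888294]]
```

Emit:
play_rows --translation '[[-0.944,-0.011,-0.1],[-0.944,-0.011,-0.1],[-0.944,-0.011,-0.02],[-0.944,-0.011,0],[-0.944,-0.011,0],[-0.944,-0.011,0],[-0.944,-0.011,0],[-0.944,-0.011,0]]' --twist '[[0,0,0.825],[0,0,0.825],[0,0,0.825],[0,0,0.825],[0,0,0.825],[0,0,0.825],[0,0,0.825],[0,0,0.825]]' --gripper '[0.3,0.3,0.3,0.3,0.3,0.3,0.3,0.3]'

```text
time: 1.8
tool_pos: [0.4193, 0.3439, 0.4134]
ee_rot: [3.141, -0.0, 2.147]
wrist_force: [0.7, 0.1, 0.2]
width: 0.0611
finger_force: 0.0
```

Emit:
play_rows --translation '[[-0.944,-0.011,0],[-0.944,-0.011,0],[-0.944,-0.011,0],[-0.944,-0.011,0],[-0.944,-0.011,0],[-0.944,-0.011,0],[-0.944,-0.011,0],[-0.944,-0.011,0]]' --twist '[[0,0,0.825],[0,0,0.825],[0,0,0.825],[0,0,0.825],[0,0,0.825],[0,0,0.825],[0,0,0.825],[0,0,0.825]]' --gripper '[0.3,0.3,0.3,0.3,0.3,0.3,0.3,0.3]'

```text
time: 2.6
tool_pos: [0.5002, 0.0583, 0.4135]
ee_rot: [3.141, -0.0, 1.487]
wrist_force: [-0.5, 0.1, -0.9]
width: 0.0608
finger_force: 0.0
```

```bash
python3 - <<'E'
from h import *
p,R=pose();print(p,R.as_euler('xyz'),robot.get_obs()['time'],robot.get_obs()['width'])
snap('wrist','w1.png')
for n in ['thief','thief_ring_end','opening_edge','drawer_front']:
    r=robot.spot_point(n,'wrist');print(n,[(np.round(x['centre'],3).tolist(),round(x['score'],2)) for x in r[:2]])
E
```

```text
[0.50018953 0.05830772 0.41345541] [ 3.14129277e+00 -6.26701165e-05  1.48737540e+00] 2.6 0.06083082472619257
thief [([0.508, 0.106, 0.072], 0.83)]
thief_ring_end [([0.49, -0.08, 0.073], 0.86)]
opening_edge [([0.581, 0.157, 0.135], 0.96)]
drawer_front [([0.552, -0.1, 0.142], 0.82)]
```

View pics/w1.png

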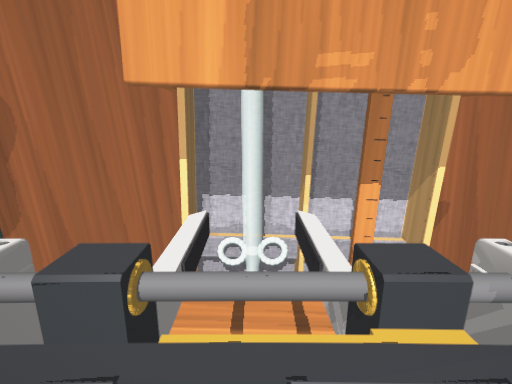

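The wrist view shows the tube running straight up the picture, from (253,92) at the board edge to the rings at (232,251) and (273,251), and the divider clear to its right at (310,150).

```bash
python3 - <<'E'
from h import *
rc=tri([ray('top',(232.7,223)),ray('wrist',(252.3,250.5))]);print('ring mid',rc)
a=at_z('wrist',(252.5,95),.07);b=at_z('wrist',(252,235),.07);print('tube',a,b)
print('board edge pts z.151',at_z('wrist',(124,82),.151),at_z('wrist',(400,91),.151), 'z.133', at_z('wrist',(252,88),.133))
ring=np.array([.4895,-.078]);c=np.array([.506,.109]);u=c-ring;u/=np.linalg.norm(u);print('u nets',u,'u pix',(a-b)[:2]/np.linalg.norm((a-b)[:2]))
# front of the drawer, top view
for n in ['dipstick']: pass
op=np.array([.5825,.154]);df=np.array([.551,-.1]);ux=(op-df)/np.linalg.norm(op-df);print('ux',ux,np.linalg.norm(op-df),'centre s',(c-op)@ux,'ring s',(ring-op)@ux)
E
```

```text
ring mid [ 0.49223811 -0.04118818  0.05408708]
tube [0.50898932 0.15994882 0.07      ] [ 0.49483091 -0.01137206  0.07      ]
board edge pts z.151 [0.401355   0.17101742 0.151     ] [0.63277531 0.1453464  0.151     ] z.133 [0.50841826 0.16018429 0.133     ]
u nets [0.08789381 0.99612985] u pix [0.0823619  0.99660249]
ux [0.12307293 0.99239763] 0.25594579504262227 centre s -0.054072972746808695 ring s -0.24168203267296873
```

```bash
python3 - <<'E'
from h import *
p,R=pose();u=[.085,.996];R1=tool(u,.314);g=np.array([.5035,.089,.073]);tz=R1.apply([0,0,1])
pre=g-.26*tz;fin=g-.18*tz
screw(p,R,pre,R1,6);screw(pre,R1,fin,R1,6);print(pre,fin)
E
```

```text
n 6 trans [-0.264, 0.003, 0.359] twist [-0.001, 0.522, 0.009] mid [0.498 0.023 0.353]
n 6 trans [0.0, -0.0, 0.333] twist [0.0, 0.0, 0.0] mid [0.498 0.025 0.27 ]
[0.49667148 0.00898581 0.32028749] [0.49877256 0.03360556 0.24419903]
```

Emit:
play_rows --translation '[[-0.264,0.003,0.359],[-0.264,0.003,0.359],[-0.264,0.003,0.359],[-0.264,0.003,0.359],[-0.264,0.003,0.359],[-0.264,0.003,0.359],[0,0,0],[0,0,0]]' --twist '[[0,0.522,0.009],[0,0.522,0.009],[0,0.522,0.009],[0,0.522,0.009],[0,0.522,0.009],[0,0.522,0.009],[0,0,0],[0,0,0]]' --gripper '[0.3,0.3,0.3,0.3,0.3,0.3,0.3,0.3]'

```text
time: 3.65
tool_pos: [0.4967, 0.0095, 0.3203]
ee_rot: [-3.14, -0.313, 1.487]
wrist_force: [-0.2, -0.0, 0.7]
width: 0.061
finger_force: 0.0
```

```bash
python3 - <<'E'
from h import *
p,R=pose();print(p,robot.get_obs()['time'])
snap('wrist','w2.png')
u=[.085,.996];R1=tool(u,.314);g=np.array([.5035,.089,.073]);tz=R1.apply([0,0,1]);fin=g-.18*tz
screw(p,R,fin,R1,6)
E
```

```text
[0.49668723 0.00954683 0.32029227] 3.65
n 6 trans [-0.002, 0.0, 0.333] twist [-0.003, 0.002, 0.002] mid [0.498 0.026 0.27 ]
```

View pics/w2.png

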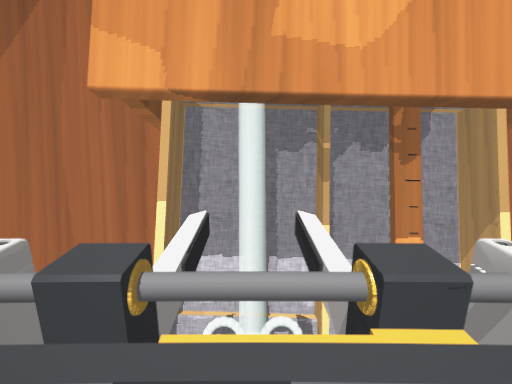

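The tube (column 252) lies centred between the fingertips (209 and 296), and both side wall and divider are clear of the fingers.

Emit:
play_rows --translation '[[0,0,0.333],[0,0,0.333],[0,0,0.333],[0,0,0.333],[0,0,0.333],[0,0,0.333],[0,0,0],[0,0,0]]' --twist '[[0,0,0],[0,0,0],[0,0,0],[0,0,0],[0,0,0],[0,0,0],[0,0,0],[0,0,0]]' --gripper '[0.3,0.3,0.3,0.3,0.3,0.3,0.3,0.3]'

```text
time: 4.5
tool_pos: [0.4986, 0.0332, 0.2437]
ee_rot: [-3.14, -0.313, 1.485]
wrist_force: [0.5, -0.1, -0.2]
width: 0.0611
finger_force: 0.0
```

Emit:
play_rows --translation '[[0,0,0],[0,0,0],[0,0,0],[0,0,0],[0,0,0],[0,0,0],[0,0,0],[0,0,0]]' --twist '[[0,0,0],[0,0,0],[0,0,0],[0,0,0],[0,0,0],[0,0,0],[0,0,0],[0,0,0]]' --gripper '[0.15,0,-0.1,-0.2,-0.3,-0.4,-0.5,-0.6]'

```text
time: 5.3
tool_pos: [0.4986, 0.0331, 0.2442]
ee_rot: [-3.141, -0.313, 1.485]
wrist_force: [0.3, -0.5, 0.4]
width: 0.0252
finger_force: 30.0
```

```bash
python3 - <<'E'
from h import *
p,R=pose();u=[.085,.996];R1=tool(u,0.);g=p+R.apply([0,0,.18]);print(g)
h=g+[0,0,.004];ph=p+[0,0,.004]
t=g+[.0004,.0045,.057];screw(p,R,ph,R,1);screw(ph,R,t+[0,0,.18],R1,14)
E
```

```text
[0.50318474 0.08840891 0.07293336]
n 1 trans [0.031, -0.0, -0.095] twist [0.0, 0.0, 0.0] mid [0.499 0.033 0.248]
n 14 trans [0.125, -0.0, -0.091] twist [-0.001, -0.224, -0.0] mid [0.501 0.065 0.286]
```

Emit:
play_rows --translation '[[0.031,0,-0.095],[0.125,0,-0.091],[0.125,0,-0.091],[0.125,0,-0.091],[0.125,0,-0.091],[0.125,0,-0.091],[0.125,0,-0.091],[0.125,0,-0.091]]' --twist '[[0,0,0],[0,-0.224,0],[0,-0.224,0],[0,-0.224,0],[0,-0.224,0],[0,-0.224,0],[0,-0.224,0],[0,-0.224,0]]' --gripper '[-0.6,-0.6,-0.6,-0.6,-0.6,-0.6,-0.6,-0.6]'

```text
time: 6.1
tool_pos: [0.501, 0.0612, 0.2818]
ee_rot: [-3.141, -0.155, 1.485]
wrist_force: [0.2, -0.1, -1.2]
width: 0.0251
finger_force: 30.0
```

Emit:
play_rows --translation '[[0.125,0,-0.091],[0.125,0,-0.091],[0.125,0,-0.091],[0.125,0,-0.091],[0.125,0,-0.091],[0.125,0,-0.091],[0.125,0,-0.091],[0,0,0]]' --twist '[[0,-0.224,0],[0,-0.224,0],[0,-0.224,0],[0,-0.224,0],[0,-0.224,0],[0,-0.224,0],[0,-0.224,0],[0,0,0]]' --gripper '[-0.6,-0.6,-0.6,-0.6,-0.6,-0.6,-0.6,-0.6]'

```text
time: 6.9
tool_pos: [0.504, 0.094, 0.3105]
ee_rot: [3.141, 0.001, 1.487]
wrist_force: [-0.3, 0.6, -0.9]
width: 0.0252
finger_force: 30.0
```

```bash
python3 - <<'E'
from h import *
o=robot.get_obs();p,R=pose();print(p,R.as_euler('xyz'),o['time'],o['width'],o['wrist_force'],o['wrist_torque'])
a=snap('scene','s2.png');b=snap('top','t2.png');w=snap('wrist','w3.png')
for c in ['scene','top','wrist']:
  for n in ['thief','thief_ring_end','drawer_front']:
    r=robot.spot_point(n,c);print(c,n,[(np.round(x['centre'],3).tolist(),round(x['score'],2)) for x in r[:1]])
s=cv2.resize(cv2.imread('pics/s2.png')[80:280,170:400],None,fx=1.7,fy=1.7)
cv2.imwrite('pics/c2.png',np.hstack([s,cv2.resize(cv2.imread('pics/w3.png'),(400,340))])[:, :800])
E
```

```text
[0.50400925 0.09399667 0.31052828] [3.14121302e+00 7.31544455e-04 1.48675472e+00] 6.9 0.0251643901761885 [-0.28640447  0.5577449  -0.91253327] [-0.05718557  0.0074462  -0.03269042]
scene thief [([0.507, 0.114, 0.121], 0.61)]
scene thief_ring_end [([0.493, -0.067, 0.18], 0.94)]
scene drawer_front [([0.552, -0.102, 0.148], 0.67)]
top thief [([0.505, 0.113, 0.125], 0.76)]
top thief_ring_end [([0.49, -0.064, 0.18], 0.87)]
top drawer_front [([0.551, -0.102, 0.144], 0.91)]
wrist thief [([0.508, 0.111, 0.123], 0.85)]
wrist thief_ring_end []
wrist drawer_front []
```

View pics/c2.png

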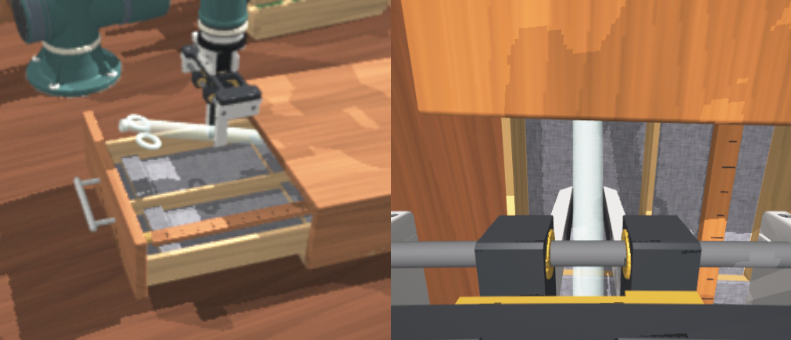

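The thief is held with its ringed end up (left crop at about (130,125)). The estimates put the ring end at z 0.18 and the centre at z 0.123, which is about 17.5°. The tube still passes under the board edge (right crop (587,120)). Now I draw it out along its axis.

Emit:
play_rows --translation '[[-0.15,0,-0.049],[-0.285,0,-0.093],[-0.285,0,-0.093],[-0.285,0,-0.093],[-0.285,0,-0.093],[-0.285,0,-0.093],[-0.285,0,-0.093],[-0.285,0,-0.093]]' --twist '[[0,0,0],[0,0,0],[0,0,0],[0,0,0],[0,0,0],[0,0,0],[0,0,0],[0,0,0]]' --gripper '[-0.6,-0.6,-0.6,-0.6,-0.6,-0.6,-0.6,-0.6]'

```text
time: 8.3
tool_pos: [0.4964, 0.0066, 0.3382]
ee_rot: [-3.141, 0.0, 1.485]
wrist_force: [0.0, -0.1, -1.3]
width: 0.0252
finger_force: 30.0
```

Emit:
play_rows --translation '[[-0.285,0,-0.093],[-0.285,0,-0.093],[-0.285,0,-0.093],[-0.285,0,-0.093],[-0.285,0,-0.093],[-0.285,0,-0.093],[-0.285,0,-0.093],[-0.285,0,-0.093]]' --twist '[[0,0,0],[0,0,0],[0,0,0],[0,0,0],[0,0,0],[0,0,0],[0,0,0],[0,0,0]]' --gripper '[-0.6,-0.6,-0.6,-0.6,-0.6,-0.6,-0.6,-0.6]'

```text
time: 9.1
tool_pos: [0.4887, -0.0841, 0.3679]
ee_rot: [-3.141, 0.0, 1.485]
wrist_force: [-0.4, 0.2, -0.9]
width: 0.0253
finger_force: 30.0
```

```bash
python3 - <<'E'
from h import *
o=robot.get_obs();p,R=pose();print(p,R.as_euler('xyz'),o['time'],o['joint_positions'])
snap('scene','s3.png');snap('top','t3.png')
for c in ['scene','top']:
  for n in ['thief','thief_ring_end','thief_tail_end']:
    r=robot.spot_point(n,c);print(c,n,[(np.round(x['centre'],3).tolist(),round(x['score'],2)) for x in r[:1]])
E
```

```text
[ 0.48867473 -0.0841242   0.3679167 ] [-3.14077721e+00  3.23496586e-04  1.48546272e+00] 9.1 [-2.84723412e-01 -2.32627417e-02  1.55702761e+00 -4.78945562e-04
  1.60856299e+00 -1.99407586e-01]
scene thief [([0.492, -0.065, 0.179], 0.67)]
scene thief_ring_end [([0.477, -0.245, 0.236], 0.67)]
scene thief_tail_end [([0.501, 0.112, 0.122], 0.89)]
top thief []
top thief_ring_end [([0.476, -0.246, 0.236], 0.64)]
top thief_tail_end [([0.582, 0.155, 0.131], 0.61)]
```

View pics/s3.png

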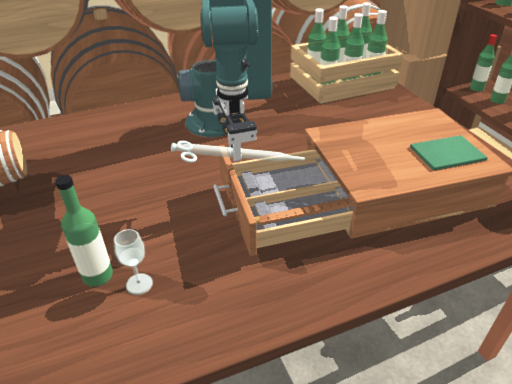

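The thief is fully out of the opening: tail at about (303,159), 46 mm in front of the board edge, and nothing else has moved. Now I lift it straight up.

Emit:
play_rows --translation '[[-0.05,0,-0.15],[-0.05,0,-0.35],[-0.05,0,-0.35],[-0.05,0,-0.35],[-0.05,0,-0.35],[-0.05,0,-0.35],[-0.05,0,-0.35],[-0.05,0,-0.35]]' --twist '[[0,0,0],[0,0,0],[0,0,0],[0,0,0],[0,0,0],[0,0,0],[0,0,0],[0,0,0]]' --gripper '[-0.6,-0.6,-0.6,-0.6,-0.6,-0.6,-0.6,-0.6]'

```text
time: 10.3
tool_pos: [0.4874, -0.0993, 0.473]
ee_rot: [-3.141, 0.0, 1.485]
wrist_force: [0.9, -0.3, -1.9]
width: 0.025
finger_force: 30.0
```

Emit:
play_rows --translation '[[0,0,-0.35],[0,0,-0.35],[0,0,-0.25],[0,0,-0.1],[0,0,0],[0,0,0],[0,0,0],[0,0,0]]' --twist '[[0,0,0],[0,0,0],[0,0,0],[0,0,0],[0,0,0],[0,0,0],[0,0,0],[0,0,0]]' --gripper '[-0.6,-0.6,-0.6,-0.6,-0.6,-0.6,-0.6,-0.6]'

```text
time: 11.1
tool_pos: [0.4876, -0.0991, 0.5129]
ee_rot: [-3.139, -0.0, 1.486]
wrist_force: [-0.5, -0.6, -2.1]
width: 0.025
finger_force: 30.0
```

```bash
python3 - <<'E'
from h import *
o=robot.get_obs();print(o['time'],np.abs(o['qvel']).max(),o['width'],o['finger_force'])
snap('scene','s4.png');snap('top','t4.png')
for n in ['thief','thief_ring_end','thief_tail_end','bottle_mid','wineglass_mid','dipstick','drawer_front']:
    r=robot.spot_point(n,'scene');print(n,[(np.round(x['centre'],3).tolist(),round(x['score'],2)) for x in r[:1]])
E
```

```text
11.1 0.003996839523062298 0.025009520511856245 29.994754940271378
thief [([0.491, -0.081, 0.323], 0.86)]
thief_ring_end [([0.473, -0.261, 0.379], 0.87)]
thief_tail_end [([0.503, 0.098, 0.266], 0.65)]
bottle_mid [([0.599, -0.498, 0.149], 0.94)]
wineglass_mid [([0.669, -0.408, 0.081], 0.69)]
dipstick [([0.654, 0.098, 0.058], 0.69)]
drawer_front [([0.551, -0.094, 0.15], 0.95)]
```

View pics/s4.png

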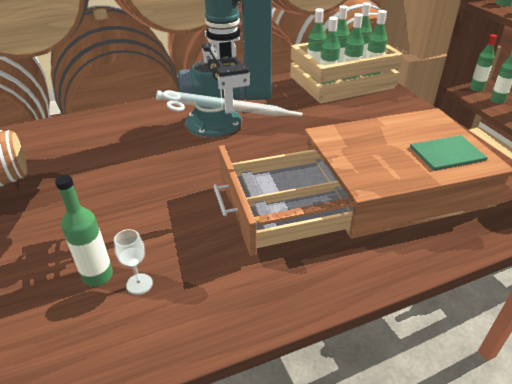

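The thief hangs steady in the gripper, from (165,97) to (300,114), with its tail 0.11 m above the unit's top. The dipstick, bottle and glass are unmoved.

```bash
python3 -c "
from bench import robot
print(robot.close_job())"
```

```text
the job is handed in; nothing more can be done
None
```

I drew the wine thief out at a slant and handed the job in with it held at rest, its lowest point about 0.11 m above the unit's top. The wrist readings between moves showed no sign of a knock, and the dipstick, bottle and wine glass are where they started; it took about 11 s of the 40 s.

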